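# Make up a counting kit and a staining kit at the microscopy bench

### The job

Make up two kits from the stock on the bench: put the black counting-chamber case, the steel tally counter and the blue-capped bottle into the orange tray, and the amber bottle and the yellow coverslip box into the green tray. Each goes into a compartment of its own, any one of that tray, standing upright and flat on the compartment's floor; never tip a bottle over. Leave the red-capped bottle and the white case where they are.

Things in the scene. Friction and masses are not known exactly. Their poses are not given: they have to be found in the camera images.
- orange_tray: The orange counting-kit tray: fixed low open tray with 3 square compartments in a row along its own y axis, each 72 x 72 mm inside and 76 mm apart (centres at y = -76, 0 and +76 mm, x = 0); outside 232 mm long (y) by 80 mm (x), 15 mm high; walls and dividers 4 mm thick (dividers 13 mm high), floor 4 mm thick. Origin: centre of the underside on the bench; z up.
- green_tray: The green staining-kit tray: fixed low open tray with 2 square compartments in a row along its own y axis, each 72 x 72 mm inside and 76 mm apart (centres at y = -38 and +38 mm, x = 0); outside 156 mm long (y) by 80 mm (x), 15 mm high; walls and dividers 4 mm thick (dividers 13 mm high), floor 4 mm thick. Origin: centre of the underside on the bench; z up.
- black_case: The counting-chamber case: black, closed flat box 52 mm (own x) by 40 mm (own y) by 28 mm high with a clear window on top, about 60 g. Origin: centre of its underside; z up.
- tally: The hand tally counter: a steel drum lying dial up, 40 mm across and 28 mm high, white dial with a black bar; a black thumb lever sticks out 7 mm on its +x side and a thin brass reset knob 7.5 mm on its -x side, so it is 54.5 mm long in x; grip it across y (40 mm). About 80 g. Origin: centre of the drum's underside; z up.
- blue_bottle: The blue-capped stain bottle: closed bottle, white plastic with a blue cap, 42 mm across the body up to 40 mm height, cap 37 mm across, 62 mm high in all, about 90 g. Origin: centre of its underside; z up.
- amber_bottle: The amber fixative bottle: closed bottle, brown glass with a black cap, 42 mm across the body up to 40 mm height, cap 37 mm across, 62 mm high in all, about 90 g. Origin: centre of its underside; z up.
- yellow_case: The coverslip box: yellow, closed flat box 52 mm (own x) by 40 mm (own y) by 28 mm high with a white label on top, about 60 g. Origin: centre of its underside; z up.
- red_bottle: The red-capped bottle, belonging to neither kit, stays where it is: closed bottle, white plastic with a red cap, 42 mm across the body up to 40 mm height, cap 37 mm across, 62 mm high in all, about 90 g. Origin: centre of its underside; z up.
- white_case: The white case, belonging to neither kit, stays where it is: white, closed flat box 52 mm (own x) by 40 mm (own y) by 28 mm high with a paper label on top, about 60 g. Origin: centre of its underside; z up.
Not all that is in view belongs to the job. What is shaped like the black_case but pink is not meant.

How it is judged:
At the end, for the whole second after the job is handed in: Each of the five kit items sits in a compartment of its tray (inside the walls, underside within 5 mm of the floor, tilt under 0.12 rad), at rest and let go; the red-capped bottle and the white case stand upright within 25 mm of where they started (x of black_case in the frame of orange_tray between -0.037 and 0.037 m and y of black_case in the frame of orange_tray between -0.113 and 0.113 m and z of each of black_case, tally, blue_bottle in the frame of orange_tray below 0.009 m and angle between each of black_case, tally, blue_bottle, amber_bottle, yellow_case, red_bottle, white_case's own z axis and vertical below 0.12 rad and linear speed of each of black_case, tally, blue_bottle, amber_bottle, yellow_case below 0.02 m/s and contact force between each of black_case, tally, blue_bottle, amber_bottle, yellow_case and the fingers below 0.05 N and x of tally in the frame of orange_tray between -0.037 and 0.037 m and y of tally in the frame of orange_tray between -0.113 and 0.113 m and x of blue_bottle in the frame of orange_tray between -0.037 and 0.037 m and y of blue_bottle in the frame of orange_tray between -0.113 and 0.113 m and x of amber_bottle in the frame of green_tray between -0.037 and 0.037 m and y of amber_bottle in the frame of green_tray between -0.075 and 0.075 m and z of each of amber_bottle, yellow_case in the frame of green_tray below 0.009 m and x of yellow_case in the frame of green_tray between -0.037 and 0.037 m and y of yellow_case in the frame of green_tray between -0.075 and 0.075 m and distance of each of red_bottle, white_case from where it was at the start of the episode below 0.025 m); the robot touches nothing.
It fails at once if a bottle is tipped over (more than 45 degrees) (angle between any of blue_bottle, amber_bottle, red_bottle's own z axis and vertical above 0.785 rad).
It fails at once if the red-capped bottle or the white case is moved by more than 25 mm (distance of any of red_bottle, white_case from where it was at the start of the episode above 0.025 m).
It also fails if it takes over 120 s, if anything falls off the work surface, if the arm or the gripper's body presses on something with over 40 N, if the wrist force passes 120 N, or if a joint passes its speed limit or range.

### The arm

A 6-joint arm with a two-finger parallel gripper is mounted at the origin on the work surface. World frame = base frame: x ahead of the robot, y to its left, z up, the work surface at z = 0. Lengths are in m, angles in rad, forces in N, time in s.
With the tool pointing down it reaches from about 0.325 to 0.85 m from the base axis. Payload 15.5 kg.
Tool frame: the origin (TCP) lies between the finger pads; the fingertips stand 17 mm ahead of it and the grasp point (between the pads) lies 2 mm behind it; z points along the fingers, y is the line along which they close (so a half turn about z gives the same grasp; the last joint's range is limited). The gripper opens to 91 mm and grips with 3 to 60 N. Pads are 32 mm wide; open, the fingers measure 118 mm over their backs; the gripper's body (76 mm by 178 mm) begins 60 mm behind the grasp point.
Start: joints at [-1.302, 0.494, 1.345, -0, 1.302, -0.096], TCP at [0.223, -0.584, 0.209] pointing down, gripper open.
Joint ranges: [-2.91, 2.91], [-0.82, 2.16], [0.22, 2.67], [-1.22, 4.37], [0.12, 2.79], [-3.08, 3.08]. Speed limits (rad/s): [1.89, 1.89, 2.57, 3.01, 3.01, 3.01].

### API

Orientations are given as [roll, pitch, yaw] about the fixed x, y, z axes, in that order (R = Rz(yaw) Ry(pitch) Rx(roll)).
In Python, from bench import monitor, imaging, manip gives the robot as it stands.
- The arm moves only by the tool drive_tool, never from a script. Its argument "plan" is a list of rows, each a list of 7 numbers: the opening, from 0 (shut) to 1 (fully open), then the shift along the tool's x, y, z in cm, then the turn, a rotation vector about the tool's x, y, z in degrees. A call has 1 to 5 rows; each row is the pose to reach, as a shift and turn from the pose commanded when the call began, along the tool's axes at that moment; what a row does not reach only later rows make up. A row lasts 1/12 s, in which the tool goes at most 41.7 mm and 7.16 degrees, less where a joint would pass 70% of its speed; a pose out of reach is approached as far as the arm can. A call with a gripper value outside its range is refused whole. The fingers move at their own pace and stop on an object; "grip_force" is the grip in N (left out, the last holds). Time passes only in rows, so rows that repeat a pose let the fingers close. It gives the time, the measured TCP pose, the force, the opening and the grip force at its end, in the units of the state.
- monitor.sense(): the state, without advancing time (a new reading comes with each control period).
- imaging.capture(name): name is "scene" or "top"; returns (picture, depth): 480x640x3 uint8, blue, green, red; 480x640 float32, m along the optical axis (not along the pixel's ray), 0 where there is no reading.
- imaging.calibration(name): a dict with "intrinsics" (3x3 intrinsics, pixels), "R" (3x3) and "t" (3): a world point X has camera coordinates R X + t. Camera axes: x right, y down, z forward; pixel columns grow to the right and rows downward; lengths in m; the calibration is good to about 2 mm. A picture is of the moment at which its call begins. calibration takes no time and is no camera call.
- manip.sign_off(): hands the job in; it is judged then, once.
The state is a dict: "t": time; "q": joint angles; "joint_velocities": joint speeds; "joint_efforts": joint torques, N m; "tcp_pos": TCP position; "tool_rot": TCP orientation; "wrist_force": force on the tool from outside, world axes, zero at the start; "ft_torque": the same for the moment, N m; "gripper_width": finger opening in m; "grip_force": force on a finger pad.
Only numpy, scipy, OpenCV 4.12 (cv2) and the standard library are available. Lean on these libraries where they do the work, as an engineer would, in place of code of your own. Each camera call takes 0.05 s, during which the arm holds its last target. There are 200 camera calls.

## Working session

There is one attempt and no reset: what is moved stays moved. The work goes in short steps, Python scripts to look and compute and a tool call to move; the robot and the scene stay as the last step left them, time stands still between calls to the robot, and variables do not carry over. Pictures are saved under pics/ and viewed, at most 14 in all, crops included, and the job is handed in when it is done.

Besides the shell and the picture viewer there is one more tool, called as name(argument=value, ...), one argument or row to a line, values as JSON. drive_tool: Moves the arm, as the interface text tells. Its arguments: {"type":"object","properties":{"plan":{"type":"array","items":{"type":"array","items":{"type":"number"}}},"grip_force":{"type":"number"}},"required":["plan"]}

```bash
mkdir -p pics; ls; python3 - <<'E'
from bench import monitor, imaging
import cv2,numpy as np
s=monitor.sense(); print({k:np.round(v,3) for k,v in s.items()})
for n in("scene","top"):
    p,d=imaging.capture(n); cv2.imwrite(f"pics/{n}0.png",p); np.save(f"{n}0.npy",d)
    c=imaging.calibration(n); print(n,c)
E
```

```text
pics
{'t': np.float64(0.0), 'q': array([-1.302,  0.494,  1.346,  0.   ,  1.302, -0.095]), 'joint_velocities': array([ 0.002,  0.001,  0.   ,  0.001,  0.   , -0.   ]), 'joint_efforts': array([ 2.0000e-03, -8.7883e+01, -3.8185e+01,  7.1000e-02,  5.3000e-02,
       -0.0000e+00]), 'tcp_pos': array([ 0.223, -0.584,  0.209]), 'tool_rot': array([-3.14 , -0.   ,  0.365]), 'wrist_force': array([-0.126, -0.27 , -0.038]), 'ft_torque': array([ 0.026,  0.005, -0.001]), 'grip_force': np.float64(0.0), 'gripper_width': np.float64(0.091)}
scene {'intrinsics': array([[584.87031213,   0.        , 316.42268659],
       [  0.        , 584.87031213, 241.3755282 ],
       [  0.        ,   0.        ,   1.        ]]), 'R': array([[-0.40586486,  0.91392847, -0.00291074],
       [ 0.57201808,  0.25153999, -0.78071951],
       [-0.71278962, -0.31853161, -0.62487485]]), 't': array([ 0.2373422 , -0.31088218,  1.50337168])}
top {'intrinsics': array([[484.05703692,   0.        , 334.28766603],
       [  0.        , 484.05703692, 243.50194535],
       [  0.        ,   0.        ,   1.        ]]), 'R': array([[-0.02271426, -0.99934529,  0.0281612 ],
       [-0.99157009,  0.01892541, -0.12818185],
       [ 0.12756496, -0.03083536, -0.99135078]]), 't': array([6.80968835e-04, 5.68007541e-01, 8.53109696e-01])}
```

View pics/top0.png

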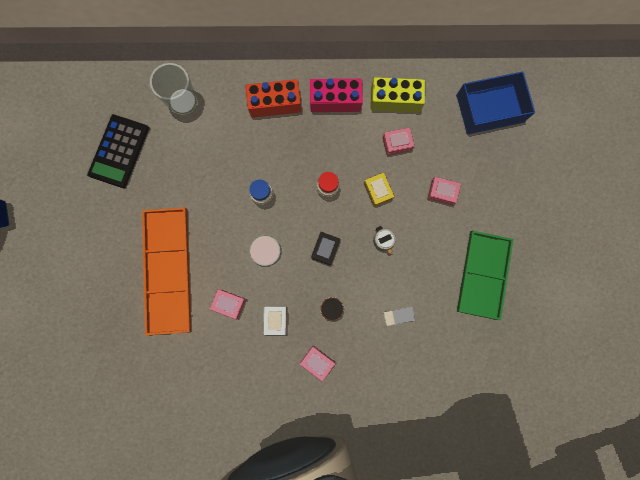

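View pics/scene0.png

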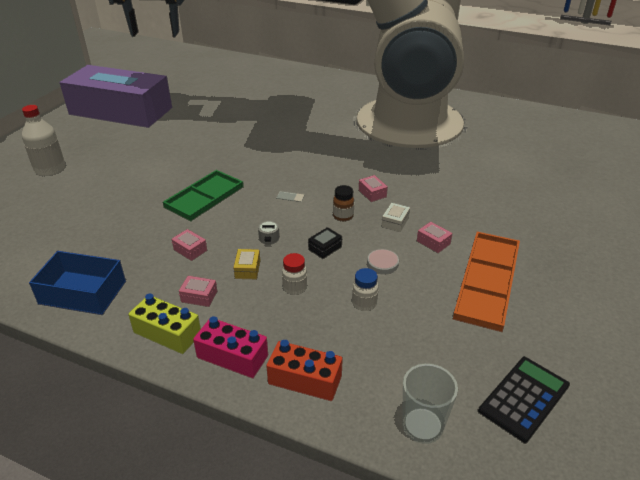

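The top view shows the orange tray at (167,271), the green tray at (485,275), the blue cap at (260,190), the red cap at (328,183) and the yellow case at (379,188). The black case is at (326,249), the tally at (385,240), the amber bottle at (332,309) and the white case at (275,321). The pink cases, the disc and the slide are distractors.

```bash
cat >h.py <<'E'
import cv2,numpy as np
from bench import monitor, imaging
def world(d,c):
    v,u=np.indices(d.shape); K=c["intrinsics"]
    P=np.stack([(u-K[0,2])*d/K[0,0],(v-K[1,2])*d/K[1,1],d],-1)
    return (P-c["t"])@c["R"]
def plane(uv,z,c):
    r=np.c_[(np.asarray(uv,float)-c["intrinsics"][:2,2])/c["intrinsics"][0,0],np.ones(len(uv))]@c["R"]
    o=-c["R"].T@c["t"]; return (o+r*((z-o[2])/r[:,2])[:,None])[:,:2]
def rect(uv,z,c):
    (x,y),(a,b),t=cv2.minAreaRect((plane(uv,z,c)*1000).astype(np.float32))
    if a<b: a,b,t=b,a,t+90
    return f"c=({x:.0f},{y:.0f}) size {a:.0f}x{b:.0f} long axis {(t+90)%180-90:.0f}deg"
seeds=dict(blue=(260,190),red=(328,183),yellow=(379,188),black=(326,249),tally=(385,240),amber=(332,309),white=(275,321),pink1=(228,304),pink2=(318,363),pink3=(399,140),pink4=(445,190),disc=(265,251),slide=(399,316))
H=dict(blue=.062,red=.062,amber=.062,disc=.01,slide=.002)
E
python3 - <<'E'
from h import *
p=cv2.imread("pics/top0.png"); d=np.load("top0.npy"); c=imaging.calibration("top"); W=world(d,c)
print("bench z",np.median(W[360:390,200:260,2]),np.std(W[380:400,200:260,2]))
hsv=cv2.cvtColor(p,cv2.COLOR_BGR2HSV)
for n,(u,v) in seeds.items():
    z=H.get(n,.028); box=np.zeros(d.shape,bool); box[v-26:v+27,u-26:u+27]=1
    if n in("disc","slide"): print(n,W[v,u]); continue
    m=(box&(abs(W[...,2]-z)<.006)).astype(np.uint8)
    k,l,st,ce=cv2.connectedComponentsWithStats(m); i=1+np.argmax(st[1:,4])
    vv,uu=np.nonzero(l==i); print(n,rect(np.c_[uu,vv],z,c),"z med %.3f"%np.median(W[l==i][:,2]),"n",len(uu),"cent",(plane([ce[i]],z,c)*1000).round())
for n,lo,hi,(x0,x1) in (("orange",(5,150,80),(14,255,255),(130,205)),("green",(50,100,40),(75,255,255),(440,530))):
    m=cv2.inRange(hsv,lo,hi); m[:,:x0]=0; m[:,x1:]=0; m[:200]=0
    vv,uu=np.nonzero(m); print(n,rect(np.c_[uu,vv],.015,c), "mid z",np.median(W[m>0][:,2]))
E
```

```text
bench z 0.0006310581919683209 0.06476894414477229
blue c=(666,122) size 37x34 long axis -0deg z med 0.062 n 326 cent [[666. 122.]]
red c=(678,-2) size 35x35 long axis -1deg z med 0.062 n 314 cent [[678.  -2.]]
yellow c=(672,-99) size 52x41 long axis 22deg z med 0.029 n 580 cent [[672. -98.]]
black c=(561,5) size 53x40 long axis -21deg z med 0.029 n 603 cent [[561.   5.]]
tally c=(576,-106) size 38x37 long axis -2deg z med 0.029 n 352 cent [[ 576. -106.]]
amber c=(449,-4) size 35x35 long axis 89deg z med 0.062 n 336 cent [[449.  -4.]]
white c=(431,99) size 50x40 long axis -1deg z med 0.029 n 636 cent [[431. 100.]]
pink1 c=(463,186) size 53x40 long axis 68deg z med 0.029 n 645 cent [[463. 186.]]
pink2 c=(353,24) size 52x40 long axis 52deg z med 0.029 n 662 cent [[352.  24.]]
pink3 c=(767,-139) size 53x41 long axis -79deg z med 0.029 n 564 cent [[ 767. -139.]]
pink4 c=(668,-223) size 53x42 long axis 74deg z med 0.028 n 584 cent [[ 668. -224.]]
disc [0.55916143 0.11831078 0.01361208]
slide [ 0.43259495 -0.13075506  0.00275116]
orange c=(528,301) size 233x84 long axis 3deg mid z 0.005316521110151611
green c=(507,-295) size 157x83 long axis -13deg mid z 0.004975168611076463
```

```bash
cat >plan.py <<'E'
from h import *
import sys
def steps(cur,wps):
    # cur,wps: x,y,z mm, yaw deg ; print deltas in cm along tool axes, split to calls of <=195mm / 34deg
    cur=np.array(cur,float)
    for w in wps:
        w=np.array(w,float); n=max(1,int(np.ceil(max(np.linalg.norm(w[:3]-cur[:3])/195,abs(w[3]-cur[3])/34)))); st=(w-cur)/n
        for i in range(n):
            c,s=np.cos(np.radians(cur[3])),np.sin(np.radians(cur[3]))
            print("  [%.1f, %.1f, %.1f, turn z %.0f] -> %s"%((c*st[0]+s*st[1])/10,(s*st[0]-c*st[1])/10,-st[2]/10,-st[3],(cur+st).round(0)))
            cur=cur+st
    return cur
E
python3 - <<'E'
from plan import *
p=cv2.imread("pics/top0.png"); d=np.load("top0.npy"); c=imaging.calibration("top"); W=world(d,c)
sub=(slice(215,265),slice(360,412)); m=np.zeros(d.shape,np.uint8); m[sub]=(W[sub][...,2]>.006)
vv,uu=np.nonzero(m); print("tally all",rect(np.c_[uu,vv],.02,c))
pts=plane(np.c_[uu,vv],.02,c)*1000-[576,-106]; r=np.hypot(*pts.T); o=pts[r>23]; print(o.round()[::3].tolist(), np.unique(np.degrees(np.arctan2(o[:,1],o[:,0])).round(-1),return_counts=True))
cv2.imwrite("pics/tally.png",cv2.resize(p[sub],None,fx=8,fy=8,interpolation=cv2.INTER_NEAREST))
cur=(223,-584,209,20.9)
Z=150
for n,pk,zp,pl in (("amber",(449,-4,0),34,(470,-288,-13)),("yellow",(672,-98,22),29,(544,-306,-13)),("tally",(576,-106,25),29,(528,303,3)),("black",(561,5,-21),29,(452,299,3)),("blue",(666,122,0),34,(604,307,3))):
    print(n); x,y,a=pk; X,Y,A=pl
    cur=steps(cur,[(x,y,Z,a),(x,y,zp,a),(x,y,Z,a),(X,Y,Z,A),(X,Y,zp+5,A),(X,Y,Z,A)])
E
```

```text
tally all c=(575,-111) size 91x76 long axis 89deg
[[37.0, 26.0], [30.0, 20.0], [26.0, 7.0], [24.0, 13.0], [24.0, 7.0], [23.0, -49.0], [22.0, 15.0], [22.0, 9.0], [20.0, 13.0], [1.0, 27.0], [-20.0, -12.0], [-22.0, -12.0], [-24.0, -10.0], [-39.0, -13.0]] (array([-170., -160., -150., -130.,  -80.,  -70.,  -50.,  -20.,   -0.,
         10.,   20.,   30.,   40.,   50.,   60.,   90.,  120.]), array([1, 6, 3, 1, 1, 1, 1, 2, 1, 3, 6, 8, 1, 2, 1, 1, 1]))
amber
  [10.5, -11.5, 1.5, turn z 5] -> [ 280. -439.  194.   16.]
  [9.4, -12.4, 1.5, turn z 5] -> [ 336. -294.  180.   10.]
  [8.2, -13.2, 1.5, turn z 5] -> [ 392. -149.  165.    5.]
  [6.9, -13.9, 1.5, turn z 5] -> [449.  -4. 150.   0.]
  [0.0, 0.0, 11.6, turn z -0] -> [449.  -4.  34.   0.]
  [0.0, 0.0, -11.6, turn z -0] -> [449.  -4. 150.   0.]
  [1.1, 14.2, -0.0, turn z 6] -> [ 460. -146.  150.   -6.]
  [2.7, 14.0, -0.0, turn z 6] -> [ 470. -288.  150.  -13.]
  [0.0, -0.0, 11.1, turn z -0] -> [ 470. -288.   39.  -13.]
  [0.0, -0.0, -11.1, turn z -0] -> [ 470. -288.  150.  -13.]
yellow
  [7.7, -11.5, -0.0, turn z -18] -> [ 571. -193.  150.  
[... 1154 characters left out ...]
61.   5. 150. -21.]
  [-10.4, -11.8, -0.0, turn z -12] -> [506. 152. 150.  -9.]
  [-7.7, -13.7, -0.0, turn z -12] -> [452. 299. 150.   3.]
  [0.0, 0.0, 11.6, turn z -0] -> [452. 299.  34.   3.]
  [0.0, 0.0, -11.6, turn z -0] -> [452. 299. 150.   3.]
blue
  [10.2, 9.4, -0.0, turn z 2] -> [559. 210. 150.   2.]
  [10.5, 9.1, -0.0, turn z 2] -> [666. 122. 150.   0.]
  [0.0, 0.0, 11.6, turn z -0] -> [666. 122.  34.   0.]
  [0.0, 0.0, -11.6, turn z -0] -> [666. 122. 150.   0.]
  [-3.1, -9.2, -0.0, turn z -2] -> [635. 214. 150.   2.]
  [-2.9, -9.3, -0.0, turn z -2] -> [604. 307. 150.   3.]
  [0.0, 0.0, 11.1, turn z -0] -> [604. 307.  39.   3.]
  [0.0, 0.0, -11.1, turn z -0] -> [604. 307. 150.   3.]
```

View pics/tally.png

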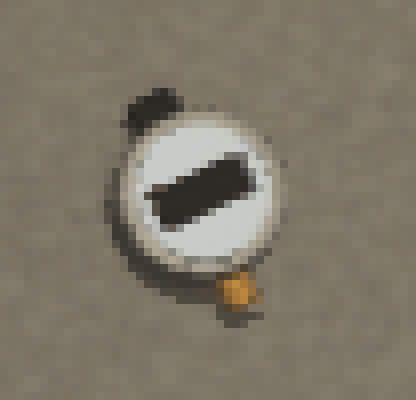

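The tally crop shows the lever at crop (152,112) and the knob at (240,292), so its axis is at about 25° yaw. That agrees with the depth estimate, so I'll start moving.

drive_tool(
  plan=[
    [0.75,10.5,-11.5,1.5,0,0,5],
    [0.75,10.5,-11.5,1.5,0,0,5],
    [0.75,10.5,-11.5,1.5,0,0,5],
    [0.75,10.5,-11.5,1.5,0,0,5],
    [0.75,10.5,-11.5,1.5,0,0,5],
  ],
  grip_force=20,
)

```text
t: 0.52
tcp_pos: [0.2809, -0.4331, 0.1934]
tool_rot: [-3.137, -0.0, 0.28]
wrist_force: [0.0, -0.5, 0.1]
gripper_width: 0.0685
grip_force: 0.0
```

drive_tool(
  plan=[
    [0.75,9.4,-12.4,1.5,0,0,5],
    [0.75,9.4,-12.4,1.5,0,0,5],
    [0.75,9.4,-12.4,1.5,0,0,5],
    [0.75,9.4,-12.4,1.5,0,0,5],
    [0.75,9.4,-12.4,1.5,0,0,5],
  ],
)

```text
t: 0.93
tcp_pos: [0.3367, -0.2888, 0.1785]
tool_rot: [-3.138, 0.001, 0.193]
wrist_force: [0.4, -0.3, -0.8]
gripper_width: 0.0686
grip_force: 0.0
```

drive_tool(
  plan=[
    [0.75,8.2,-13.2,1.5,0,0,5],
    [0.75,8.2,-13.2,1.5,0,0,5],
    [0.75,8.2,-13.2,1.5,0,0,5],
    [0.75,8.2,-13.2,1.5,0,0,5],
    [0.75,8.2,-13.2,1.5,0,0,5],
  ],
)

```text
t: 1.35
tcp_pos: [0.3926, -0.1446, 0.1637]
tool_rot: [-3.14, 0.001, 0.106]
wrist_force: [-0.4, -0.2, -0.7]
gripper_width: 0.0686
grip_force: 0.0
```

drive_tool(
  plan=[
    [0.75,6.9,-13.9,1.5,0,0,6],
    [0.75,6.9,-13.9,1.5,0,0,6],
    [0.75,6.9,-13.9,1.5,0,0,6],
    [0.75,6.9,-13.9,1.5,0,0,6],
    [0.75,6.9,-13.9,1.5,0,0,6],
  ],
)

```text
t: 1.77
tcp_pos: [0.4479, 0.001, 0.1487]
tool_rot: [-3.141, -0.0, 0.002]
wrist_force: [-1.2, -0.9, -0.6]
gripper_width: 0.0681
grip_force: 0.0
```

drive_tool(
  plan=[
    [0.75,0,0.3,2,0,0,0],
    [0.75,0,0.3,5,0,0,0],
    [0.75,0,0.3,8,0,0,0],
    [0.75,0,0.3,8,0,0,0],
    [0.75,0,0.3,8,0,0,0],
  ],
)

```text
t: 2.18
tcp_pos: [0.4455, -0.0067, 0.0687]
tool_rot: [-3.141, 0.003, -0.002]
wrist_force: [0.8, -0.8, 1.2]
gripper_width: 0.0685
grip_force: 0.0
```

drive_tool(
  plan=[
    [0.75,0.3,-0.2,3.4,0,0,0],
    [0.75,0.3,-0.2,3.4,0,0,0],
    [0,0.3,-0.2,3.4,0,0,0],
    [0,0.3,-0.2,3.4,0,0,0],
    [0,0.3,-0.2,3.4,0,0,0],
  ],
)

```text
t: 2.6
tcp_pos: [0.4501, -0.0047, 0.037]
tool_rot: [3.141, -0.002, -0.002]
wrist_force: [-0.4, 0.1, -0.3]
gripper_width: 0.051
grip_force: 0.0
```

drive_tool(
  plan=[
    [0,0,0,0,0,0,0],
    [0,0,0,0,0,0,0],
    [0,0,0,-2,0,0,0],
    [0,0,0,-5,0,0,0],
    [0,0,0,-8,0,0,0],
  ],
)

```text
t: 3.02
tcp_pos: [0.4486, -0.0044, 0.1163]
tool_rot: [-3.141, 0.002, -0.002]
wrist_force: [0.8, -0.3, -0.2]
gripper_width: 0.0364
grip_force: 17.6
```

```bash
python3 - <<'E'
from h import *
p,d=imaging.capture("scene"); cv2.imwrite("pics/a1.png",cv2.resize(p[60:260,220:460],None,fx=2.5,fy=2.5))
s=monitor.sense(); print(s["tcp_pos"],s["gripper_width"],s["grip_force"],s["wrist_force"])
E
```

```text
[ 0.45109168 -0.00467917  0.12123369] 0.03687508064579778 17.631911403732374 [4.48757364 0.05111733 6.1286468 ]
```

View pics/a1.png

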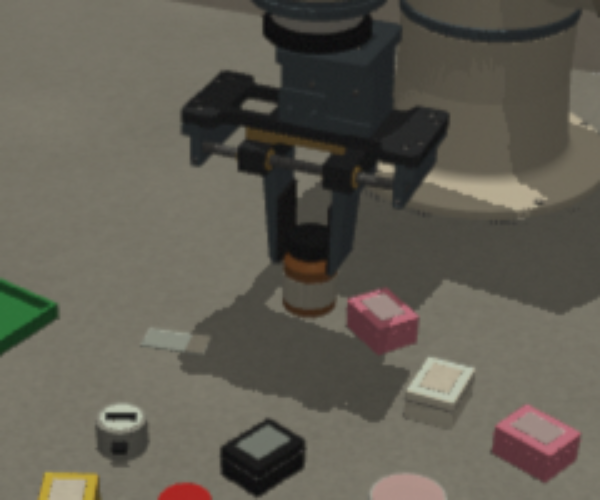

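The amber bottle is upright in the gripper but held by the cap and shoulder, because the fingers closed during the lift. I'll measure how far its bottom hangs below the TCP.

```bash
python3 - <<'E'
from h import *
p,d=imaging.capture("scene"); c=imaging.calibration("scene"); W=world(d,c); s=monitor.sense(); print(s["tcp_pos"])
for v in range(146,196,3): print(v,W[v,343].round(3),p[v,343])
E
```

```text
[ 0.45144789 -0.00475908  0.11920047]
146 [ 0.191 -0.105  0.   ] [65 72 75]
149 [ 0.44  -0.009  0.144] [19 17 19]
152 [ 0.452 -0.004  0.145] [18 18 16]
155 [ 0.461 -0.001  0.144] [21 20 20]
158 [0.468 0.002 0.142] [15 18 16]
161 [0.468 0.002 0.136] [13 14 12]
164 [0.466 0.002 0.129] [35 63 98]
167 [0.467 0.003 0.123] [28 52 83]
170 [0.469 0.003 0.118] [24 39 61]
173 [0.468 0.003 0.11 ] [72 82 86]
176 [0.469 0.004 0.104] [71 80 84]
179 [0.473 0.005 0.101] [70 80 84]
182 [0.47  0.004 0.092] [38 52 68]
185 [0.47  0.005 0.085] [60 73 84]
188 [ 0.358 -0.038 -0.001] [ 96 108 112]
191 [ 0.365 -0.035 -0.003] [64 72 73]
194 [ 0.374 -0.032 -0.005] [67 75 76]
```

drive_tool(
  plan=[
    [0,0,3,-3,0,0,2],
    [0,1,7,-3,0,0,6],
    [0,1,11,-3,0,0,6],
    [0,1,14.2,-3,0,0,6],
    [0,1,14.2,-3,0,0,6],
  ],
)

```text
t: 3.53
tcp_pos: [0.4597, -0.1515, 0.1455]
tool_rot: [3.14, -0.002, -0.11]
wrist_force: [-0.3, 0.4, 0.3]
gripper_width: 0.0366
grip_force: 17.7
```

drive_tool(
  plan=[
    [0,1,4,0,0,0,3],
    [0,2,8,0,0,0,7],
    [0,2.7,12,0,0,0,7],
    [0,2.7,14,0,0,0,7],
    [0,2.7,14,0,0,0,7],
  ],
)

```text
t: 3.95
tcp_pos: [0.471, -0.2925, 0.145]
tool_rot: [3.14, -0.001, -0.232]
wrist_force: [-1.2, 0.4, -1.0]
gripper_width: 0.0367
grip_force: 17.7
```

drive_tool(
  plan=[
    [0,0,0,2,0,0,0],
    [0,0,0,5,0,0,0],
    [0,0,0,8,0,0,0],
    [0,0,0,8,0,0,0],
    [0,0,0,8,0,0,0],
  ],
)

```text
t: 4.37
tcp_pos: [0.4702, -0.2874, 0.0646]
tool_rot: [-3.14, 0.003, -0.228]
wrist_force: [0.3, 0.4, 1.0]
gripper_width: 0.0367
grip_force: 17.7
```

Position (470,-287) is on target, so I'll lower it to about 42 mm and then release.

drive_tool(
  plan=[
    [0,0,0,1.2,0,0,0],
    [0,0,0,2.2,0,0,0],
    [0,0,0,2.2,0,0,0],
    [0,0,0,2.2,0,0,0],
    [0,0,0,2.2,0,0,0],
  ],
)

```text
t: 4.78
tcp_pos: [0.4715, -0.2888, 0.0441]
tool_rot: [3.141, -0.001, -0.229]
wrist_force: [-0.2, -0.3, -0.1]
gripper_width: 0.037
grip_force: 17.7
```

drive_tool(
  plan=[
    [0.75,0,0,0,0,0,0],
    [0.75,0,0,0,0,0,0],
    [0.75,0,0,0,0,0,0],
    [0.75,0,0,0,0,0,0],
    [0.75,0,0,0,0,0,0],
  ],
)

```text
t: 5.2
tcp_pos: [0.4712, -0.2886, 0.0434]
tool_rot: [3.142, -0.0, -0.229]
wrist_force: [0.3, -0.0, -0.0]
gripper_width: 0.0664
grip_force: 0.0
```

drive_tool(
  plan=[
    [0.75,0,0,-2,0,0,0],
    [0.75,0,0,-5,0,0,0],
    [0.75,0,0,-8,0,0,0],
    [0.75,0,0,-10.7,0,0,0],
    [0.75,0,0,-10.7,0,0,0],
  ],
)

```text
t: 5.62
tcp_pos: [0.4731, -0.2901, 0.1551]
tool_rot: [3.139, -0.007, -0.229]
wrist_force: [1.3, -0.4, 0.6]
gripper_width: 0.0686
grip_force: 0.0
```

drive_tool(
  plan=[
    [0.75,2,-3,0,0,0,-7],
    [0.75,5,-7,0,0,0,-14],
    [0.75,7.7,-11.5,0,0,0,-18],
    [0.75,7.7,-11.5,0,0,0,-18],
    [0.75,7.7,-11.5,0,0,0,-18],
  ],
)

```text
t: 6.03
tcp_pos: [0.5747, -0.1909, 0.1497]
tool_rot: [-3.141, -0.001, 0.089]
wrist_force: [-0.1, 1.0, -0.3]
gripper_width: 0.0684
grip_force: 0.0
```

drive_tool(
  plan=[
    [0.75,3,-3,0,0,0,-7],
    [0.75,6,-6,0,0,0,-14],
    [0.75,9,-8,0,0,0,-18],
    [0.75,10.8,-8.7,0,0,0,-18],
    [0.75,10.8,-8.7,0,0,0,-18],
  ],
)

```text
t: 6.45
tcp_pos: [0.6749, -0.0959, 0.1496]
tool_rot: [3.141, -0.001, 0.403]
wrist_force: [0.3, 0.7, -0.4]
gripper_width: 0.0685
grip_force: 0.0
```

drive_tool(
  plan=[
    [0.75,0,0,2,0,0,0],
    [0.75,0,0,5,0,0,0],
    [0.75,0,0,8,0,0,0],
    [0.75,0,0,8,0,0,0],
    [0.75,0,0,8,0,0,0],
  ],
)

```text
t: 6.87
tcp_pos: [0.6708, -0.0985, 0.0692]
tool_rot: [-3.14, 0.003, 0.399]
wrist_force: [1.3, -0.1, 0.5]
gripper_width: 0.0684
grip_force: 0.0
```

drive_tool(
  plan=[
    [0.75,0,0,2,0,0,1],
    [0.75,0,0,4,0,0,1],
    [0.75,0,0,4,0,0,1],
    [0,0,0,4,0,0,1],
    [0,0,0,4,0,0,1],
  ],
)

```text
t: 7.28
tcp_pos: [0.6734, -0.0986, 0.0324]
tool_rot: [3.14, -0.002, 0.382]
wrist_force: [-0.1, 0.5, 0.7]
gripper_width: 0.0578
grip_force: 0.0
```

drive_tool(
  plan=[
    [0,0,0,0,0,0,0],
    [0,0,0,0,0,0,0],
    [0,0,0,0,0,0,0],
    [0,0,0,0,0,0,0],
    [0,0,0,-1,0,0,0],
  ],
)

```text
t: 7.7
tcp_pos: [0.6713, -0.0979, 0.0391]
tool_rot: [-3.14, 0.002, 0.382]
wrist_force: [-0.9, -0.8, -0.1]
gripper_width: 0.0246
grip_force: 0.0
```

drive_tool(
  plan=[
    [0,0,0,-2,0,0,0],
    [0,0,0,-5,0,0,0],
    [0,0,0,-8,0,0,0],
    [0,0,0,-11,0,0,0],
    [0,0,0,-11,0,0,0],
  ],
)

```text
t: 8.12
tcp_pos: [0.6753, -0.0987, 0.1574]
tool_rot: [3.136, -0.008, 0.382]
wrist_force: [1.0, 0.2, 1.3]
gripper_width: 0.0006
grip_force: 0.0
```

The fingers closed without holding the box, so they may sit higher than the TCP figure implies. I'll look.

```bash
python3 - <<'E'
from h import *
p,d=imaging.capture("scene"); c=imaging.calibration("scene"); W=world(d,c); s=monitor.sense(); t=s["tcp_pos"]; print(t,s["tool_rot"])
m=(np.linalg.norm(W[...,:2]-t[:2],axis=-1)<.06)&(W[...,2]>.06)
print("lowest z over gripper",np.percentile(W[m][:,2],[0,.5,1,2,5,10]).round(3), m.sum())
q=c["R"]@t+c["t"]; K=c["intrinsics"]; f=lambda X:(K@(c["R"]@X+c["t"]))[:2]/(c["R"]@X+c["t"])[2]
u,v=f(t).astype(int); u2,v2=f(t-[0,0,.017]).astype(int); print(u,v,u2,v2)
x0,y0=u-120,v-80
cr=cv2.resize(p[y0:y0+200,x0:x0+240],None,fx=3,fy=3)
cv2.circle(cr,((u-x0)*3,(v-y0)*3),4,(0,255,0),-1); cv2.circle(cr,((u2-x0)*3,(v2-y0)*3),4,(0,0,255),-1)
cv2.imwrite("pics/y1.png",cr)
E
```

```text
[ 0.6742725  -0.09852873  0.15452765] [ 3.1378648  -0.00526613  0.38231985]
lowest z over gripper [0.16  0.169 0.177 0.189 0.219 0.256] 10540
238 198 239 206
```

View pics/y1.png

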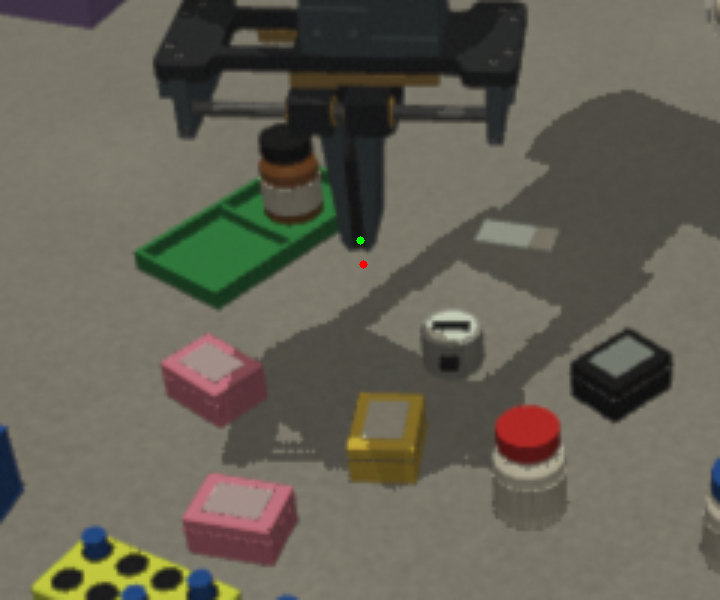

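Projecting the TCP shows the real fingertips at about the reported TCP height, not 17 mm below it. The yellow box hasn't moved and the amber bottle stands upright in the green tray. I'll grasp about 15 mm lower, going down in steps.

drive_tool(
  plan=[
    [0.75,-0.1,0,2,0,0,0],
    [0.75,-0.1,0,5,0,0,0],
    [0.75,-0.1,0,8,0,0,0],
    [0.75,-0.1,0,11,0,0,0],
    [0.75,-0.1,0,11,0,0,0],
  ],
)

```text
t: 8.58
tcp_pos: [0.6674, -0.0976, 0.0343]
tool_rot: [-3.136, 0.008, 0.382]
wrist_force: [-1.7, 0.2, -0.7]
gripper_width: 0.0309
grip_force: 0.0
```

drive_tool(
  plan=[
    [0.75,0,0,0,0,0,0],
    [0.75,0,0,1,0,0,0],
    [0.75,0,0,2,0,0,0],
    [0.75,0,0,2.3,0,0,0],
    [0.75,0,0,2.3,0,0,0],
  ],
)

```text
t: 9.0
tcp_pos: [0.6711, -0.0984, 0.0169]
tool_rot: [-3.141, 0.001, 0.382]
wrist_force: [0.2, 0.1, -0.7]
gripper_width: 0.0642
grip_force: 0.0
```

drive_tool(
  plan=[
    [0,0.1,0,0.2,0,0,0],
    [0,0.1,0,0.2,0,0,0],
    [0,0.1,0,0.2,0,0,0],
    [0,0.1,0,0.2,0,0,0],
    [0,0.1,0,0.2,0,0,0],
  ],
)

```text
t: 9.42
tcp_pos: [0.6725, -0.0982, 0.0155]
tool_rot: [3.141, -0.0, 0.382]
wrist_force: [0.2, 1.0, 1.8]
gripper_width: 0.0395
grip_force: 20.0
```

drive_tool(
  plan=[
    [0,0,0,0,0,0,0],
    [0,0,0,0,0,0,0],
    [0,0,0,0,0,0,0],
    [0,0,0,-1,0,0,0],
    [0,0,0,-2,0,0,0],
  ],
)

```text
t: 9.83
tcp_pos: [0.6718, -0.098, 0.0354]
tool_rot: [-3.141, 0.001, 0.382]
wrist_force: [0.4, -0.5, -0.0]
gripper_width: 0.0399
grip_force: 20.0
```

drive_tool(
  plan=[
    [0,0,0,-2,0,0,0],
    [0,0,0,-5,0,0,0],
    [0,0,0,-8,0,0,0],
    [0,0,0,-10,0,0,0],
    [0,0,0,-10,0,0,0],
  ],
)

```text
t: 10.25
tcp_pos: [0.6748, -0.0986, 0.1412]
tool_rot: [3.137, -0.006, 0.382]
wrist_force: [0.6, 0.5, -0.6]
gripper_width: 0.0395
grip_force: 20.0
```

drive_tool(
  plan=[
    [0,-2,2,0,0,0,6],
    [0,-5,4,0,0,0,12],
    [0,-8,6,0,0,0,18],
    [0,-9.8,7.2,0,0,0,18],
    [0,-9.8,7.2,0,0,0,18],
  ],
)

```text
t: 10.67
tcp_pos: [0.6058, -0.2049, 0.1356]
tool_rot: [3.141, 0.001, 0.064]
wrist_force: [0.6, -0.5, -0.2]
gripper_width: 0.0399
grip_force: 20.0
```

drive_tool(
  plan=[
    [0,-2,3,0,0,0,6],
    [0,-4,6,0,0,0,12],
    [0,-6,8.5,0,0,0,18],
    [0,-7.2,9.9,0,0,0,18],
    [0,-7.2,9.9,0,0,0,18],
  ],
)

```text
t: 11.08
tcp_pos: [0.5412, -0.3079, 0.1356]
tool_rot: [3.141, 0.0, -0.249]
wrist_force: [0.4, -1.0, -0.7]
gripper_width: 0.0397
grip_force: 20.0
```

drive_tool(
  plan=[
    [0,0,0,2,0,0,0],
    [0,0,0,5,0,0,0],
    [0,0,0,7.5,0,0,0],
    [0,0,0,8,0,0,0],
    [0,0,0,8,0,0,0],
  ],
)

```text
t: 11.5
tcp_pos: [0.5427, -0.3039, 0.054]
tool_rot: [-3.14, 0.003, -0.245]
wrist_force: [-0.1, 0.7, 0.1]
gripper_width: 0.0401
grip_force: 20.0
```

drive_tool(
  plan=[
    [0,0.1,0.1,1.5,0,0,0],
    [0,0.1,0.1,3,0,0,0],
    [0,0.1,0.1,3.4,0,0,0],
    [0,0.1,0.1,3.4,0,0,0],
    [0,0.1,0.1,3.4,0,0,0],
  ],
)

```text
t: 11.92
tcp_pos: [0.5446, -0.3065, 0.0225]
tool_rot: [3.141, -0.001, -0.246]
wrist_force: [-0.0, -0.1, -0.4]
gripper_width: 0.0398
grip_force: 20.0
```

drive_tool(
  plan=[
    [0.75,0,0,0,0,0,0],
    [0.75,0,0,0,0,0,0],
    [0.75,0,0,0,0,0,0],
    [0.75,0,0,0,0,0,0],
    [0.75,0,0,-1,0,0,0],
  ],
)

```text
t: 12.33
tcp_pos: [0.543, -0.3058, 0.0303]
tool_rot: [-3.141, 0.002, -0.246]
wrist_force: [-0.6, 0.0, -0.2]
gripper_width: 0.0675
grip_force: 0.0
```

drive_tool(
  plan=[
    [0.75,0,0,-3,0,0,0],
    [0.75,0,0,-6,0,0,0],
    [0.75,0,0,-9,0,0,0],
    [0.75,0,0,-12,0,0,0],
    [0.75,0,0,-12,0,0,0],
  ],
)

```text
t: 12.75
tcp_pos: [0.5463, -0.308, 0.158]
tool_rot: [3.139, -0.008, -0.246]
wrist_force: [1.1, -0.5, 0.6]
gripper_width: 0.0682
grip_force: 0.0
```

drive_tool(
  plan=[
    [0.75,-0.2,-3,0,0,0,-6],
    [0.75,-0.4,-6,0,0,0,-12],
    [0.75,-0.7,-10.1,0,0,0,-19],
    [0.75,-0.7,-10.1,0,0,0,-19],
    [0.75,-0.7,-10.1,0,0,0,-19],
  ],
)

```text
t: 13.17
tcp_pos: [0.562, -0.2048, 0.1519]
tool_rot: [3.142, -0.0, 0.089]
wrist_force: [0.1, -0.5, -0.7]
gripper_width: 0.0683
grip_force: 0.0
```

drive_tool(
  plan=[
    [0.75,1,-3,0,0,0,-6],
    [0.75,2,-6,0,0,0,-12],
    [0.75,2.6,-9.8,0,0,0,-19],
    [0.75,2.6,-9.8,0,0,0,-19],
    [0.75,2.6,-9.8,0,0,0,-19],
  ],
)

```text
t: 13.58
tcp_pos: [0.5794, -0.106, 0.1516]
tool_rot: [3.141, -0.0, 0.418]
wrist_force: [-0.5, -0.5, -0.4]
gripper_width: 0.0684
grip_force: 0.0
```

drive_tool(
  plan=[
    [0.75,0,0,3,0,0,0],
    [0.75,0,0,6,0,0,0],
    [0.75,0,0,9,0,0,0],
    [0.75,0,0,9,0,0,0],
    [0.75,0,0,9,0,0,0],
  ],
)

```text
t: 14.0
tcp_pos: [0.5785, -0.1079, 0.0608]
tool_rot: [-3.14, 0.002, 0.415]
wrist_force: [-0.2, -0.4, 1.3]
gripper_width: 0.0683
grip_force: 0.0
```

drive_tool(
  plan=[
    [0.75,-0.1,-0.2,0.5,0,0,0],
    [0.75,-0.1,-0.2,2.5,0,0,0],
    [0.75,-0.1,-0.2,4.5,0,0,0],
    [0.75,-0.1,-0.2,4.5,0,0,0],
    [0.75,-0.1,-0.2,4.5,0,0,0],
  ],
)

```text
t: 14.42
tcp_pos: [0.5777, -0.1057, 0.0172]
tool_rot: [3.141, -0.0, 0.417]
wrist_force: [-0.4, 0.6, 0.3]
gripper_width: 0.0683
grip_force: 0.0
```

drive_tool(
  plan=[
    [0,0,0,0,0,0,0],
    [0,0,0,0,0,0,0],
    [0,0,0,0,0,0,0],
    [0,0,0,0,0,0,0],
    [0,0,0,0,0,0,0],
  ],
)

```text
t: 14.83
tcp_pos: [0.5778, -0.1055, 0.0168]
tool_rot: [3.141, -0.001, 0.417]
wrist_force: [-0.2, 1.0, 6.0]
gripper_width: 0.0388
grip_force: 20.0
```

drive_tool(
  plan=[
    [0,0,0,0,0,0,0],
    [0,0,0,-1,0,0,0],
    [0,0,0,-4,0,0,0],
    [0,0,0,-7,0,0,0],
    [0,0,0,-7,0,0,0],
  ],
)

```text
t: 15.25
tcp_pos: [0.5801, -0.1061, 0.0917]
tool_rot: [3.137, -0.005, 0.417]
wrist_force: [1.3, -0.1, 0.2]
gripper_width: 0.0389
grip_force: 20.0
```

drive_tool(
  plan=[
    [0,0,-1,-3,0,0,2],
    [0,1.5,-4.5,-5,0,0,4],
    [0,3,-8.5,-6,0,0,7],
    [0,4.3,-13,-6,0,0,7],
    [0,4.3,-13,-6,0,0,7],
  ],
)

```text
t: 15.67
tcp_pos: [0.5632, 0.0357, 0.1475]
tool_rot: [-3.141, -0.001, 0.297]
wrist_force: [0.6, 0.5, -1.1]
gripper_width: 0.0388
grip_force: 20.0
```

drive_tool(
  plan=[
    [0,0.7,-4,0,0,0,3],
    [0,1.5,-8,0,0,0,7],
    [0,2.2,-12,0,0,0,7],
    [0,2.6,-13.5,0,0,0,7],
    [0,2.6,-13.5,0,0,0,7],
  ],
)

```text
t: 16.08
tcp_pos: [0.549, 0.1712, 0.1465]
tool_rot: [-3.141, -0.0, 0.176]
wrist_force: [0.2, -0.3, -0.6]
gripper_width: 0.0391
grip_force: 20.0
```

drive_tool(
  plan=[
    [0,0.2,-4,0,0,0,3],
    [0,0.4,-8,0,0,0,7],
    [0,0.7,-12,0,0,0,7],
    [0,0.7,-13.7,0,0,0,7],
    [0,0.7,-13.7,0,0,0,7],
  ],
)

```text
t: 16.5
tcp_pos: [0.5324, 0.3069, 0.1463]
tool_rot: [-3.141, -0.0, 0.054]
wrist_force: [0.1, -0.1, -1.1]
gripper_width: 0.0392
grip_force: 20.0
```

drive_tool(
  plan=[
    [0,0,0,3,0,0,0],
    [0,0,0,6,0,0,0],
    [0,0,0,8.5,0,0,0],
    [0,0,0,8.5,0,0,0],
    [0,0,0,8.5,0,0,0],
  ],
)

```text
t: 16.92
tcp_pos: [0.5327, 0.3027, 0.0609]
tool_rot: [3.141, 0.002, 0.05]
wrist_force: [0.9, 0.0, 0.2]
gripper_width: 0.0392
grip_force: 20.0
```

drive_tool(
  plan=[
    [0,-0.5,0,1,0,0,0],
    [0,-0.5,0,2.5,0,0,0],
    [0,-0.5,0,3.8,0,0,0],
    [0,-0.5,0,3.8,0,0,0],
    [0,-0.5,0,3.8,0,0,0],
  ],
)

```text
t: 17.33
tcp_pos: [0.5289, 0.3034, 0.0247]
tool_rot: [-3.141, -0.001, 0.05]
wrist_force: [-0.1, -0.8, -0.2]
gripper_width: 0.0389
grip_force: 20.0
```

drive_tool(
  plan=[
    [0.75,0,0,0,0,0,0],
    [0.75,0,0,0,0,0,0],
    [0.75,0,0,0,0,0,0],
    [0.75,0,0,0,0,0,0],
    [0.75,0,0,-1,0,0,0],
  ],
)

```text
t: 17.75
tcp_pos: [0.5273, 0.3031, 0.0325]
tool_rot: [3.141, 0.002, 0.051]
wrist_force: [-0.4, -0.2, 0.3]
gripper_width: 0.0675
grip_force: 0.0
```

drive_tool(
  plan=[
    [0.75,0,0,-3,0,0,0],
    [0.75,0,0,-6,0,0,0],
    [0.75,0,0,-9,0,0,0],
    [0.75,0,0,-12,0,0,0],
    [0.75,0,0,-12,0,0,0],
  ],
)

```text
t: 18.17
tcp_pos: [0.5307, 0.3048, 0.1599]
tool_rot: [-3.138, -0.008, 0.051]
wrist_force: [1.3, 0.4, 0.9]
gripper_width: 0.0685
grip_force: 0.0
```

drive_tool(
  plan=[
    [0.75,0.3,4,0,0,0,6],
    [0.75,0.6,8,0,0,0,12],
    [0.75,0.9,12,0,0,0,12],
    [0.75,0.9,15,0,0,0,12],
    [0.75,0.9,15,0,0,0,12],
  ],
)

```text
t: 18.58
tcp_pos: [0.545, 0.1495, 0.1539]
tool_rot: [3.141, -0.0, -0.162]
wrist_force: [0.4, -0.2, 0.3]
gripper_width: 0.0683
grip_force: 0.0
```

drive_tool(
  plan=[
    [0.75,1,4,0,0,0,6],
    [0.75,2,8,0,0,0,12],
    [0.75,3,12,0,0,0,12],
    [0.75,4,14.5,0,0,0,12],
    [0.75,4,14.5,0,0,0,12],
  ],
)

```text
t: 19.0
tcp_pos: [0.5624, 0.0002, 0.1539]
tool_rot: [3.141, -0.002, -0.372]
wrist_force: [-0.1, -0.1, 0.4]
gripper_width: 0.0686
grip_force: 0.0
```

drive_tool(
  plan=[
    [0.75,0,0,3,0,0,0],
    [0.75,0,0,6,0,0,0],
    [0.75,0,0,9,0,0,0],
    [0.75,0,0,9,0,0,0],
    [0.75,0,0,9,0,0,0],
  ],
)

```text
t: 19.42
tcp_pos: [0.5605, 0.0052, 0.063]
tool_rot: [3.141, 0.003, -0.368]
wrist_force: [0.1, 0.2, 0.9]
gripper_width: 0.0685
grip_force: 0.0
```

Above the black case at (561,5).

drive_tool(
  plan=[
    [0.75,0,0,0.5,0,0,0],
    [0.75,0,0,2.5,0,0,0],
    [0.75,0,0,4.7,0,0,0],
    [0.75,0,0,4.7,0,0,0],
    [0.75,0,0,4.7,0,0,0],
  ],
)

```text
t: 19.83
tcp_pos: [0.5616, 0.0048, 0.0172]
tool_rot: [-3.142, -0.0, -0.368]
wrist_force: [0.0, -0.6, 0.8]
gripper_width: 0.0684
grip_force: 0.0
```

drive_tool(
  plan=[
    [0,0,0,0,0,0,0],
    [0,0,0,0,0,0,0],
    [0,0,0,0,0,0,0],
    [0,0,0,0,0,0,0],
    [0,0,0,0,0,0,0],
  ],
)

```text
t: 20.25
tcp_pos: [0.5616, 0.0046, 0.0168]
tool_rot: [-3.141, -0.001, -0.368]
wrist_force: [-2.1, 0.1, 11.0]
gripper_width: 0.0401
grip_force: 20.0
```

drive_tool(
  plan=[
    [0,0,0,0,0,0,0],
    [0,0,0,-1,0,0,0],
    [0,0,0,-4,0,0,0],
    [0,0,0,-8,0,0,0],
    [0,0,0,-8,0,0,0],
  ],
)

```text
t: 20.67
tcp_pos: [0.5643, 0.0044, 0.1027]
tool_rot: [-3.139, -0.008, -0.368]
wrist_force: [1.9, 0.3, 1.2]
gripper_width: 0.0397
grip_force: 20.0
```

drive_tool(
  plan=[
    [0,0,-1,-3,0,0,-3],
    [0,-4,-4.5,-5,0,0,-6],
    [0,-7,-8,-5,0,0,-12],
    [0,-10.4,-11.8,-5,0,0,-12],
    [0,-10.4,-11.8,-5,0,0,-12],
  ],
)

```text
t: 21.08
tcp_pos: [0.5052, 0.1547, 0.1474]
tool_rot: [-3.141, -0.001, -0.158]
wrist_force: [1.0, 0.7, -0.8]
gripper_width: 0.0399
grip_force: 20.0
```

drive_tool(
  plan=[
    [0,-2,-3.5,0,0,0,-6],
    [0,-4,-7,0,0,0,-12],
    [0,-6,-10.5,0,0,0,-12],
    [0,-7.7,-13.7,0,0,0,-12],
    [0,-7.7,-13.7,0,0,0,-12],
  ],
)

```text
t: 21.5
tcp_pos: [0.4501, 0.3047, 0.147]
tool_rot: [-3.14, -0.0, 0.055]
wrist_force: [-1.1, -0.5, -0.6]
gripper_width: 0.0396
grip_force: 20.0
```

drive_tool(
  plan=[
    [0,0,0,3,0,0,0],
    [0,0,0,6,0,0,0],
    [0,0,0,8.5,0,0,0],
    [0,0,0,8.5,0,0,0],
    [0,0,0,8.5,0,0,0],
  ],
)

```text
t: 21.92
tcp_pos: [0.4518, 0.2993, 0.0612]
tool_rot: [3.141, 0.002, 0.051]
wrist_force: [-0.2, -0.4, -0.1]
gripper_width: 0.0397
grip_force: 20.0
```

drive_tool(
  plan=[
    [0,0,0,1,0,0,0],
    [0,0,0,2.5,0,0,0],
    [0,0,0,3.8,0,0,0],
    [0,0,0,3.8,0,0,0],
    [0,0,0,3.8,0,0,0],
  ],
)

```text
t: 22.33
tcp_pos: [0.4527, 0.2997, 0.0239]
tool_rot: [-3.141, -0.0, 0.05]
wrist_force: [-0.4, -0.4, -0.4]
gripper_width: 0.0397
grip_force: 20.0
```

drive_tool(
  plan=[
    [0.75,0,0,0,0,0,0],
    [0.75,0,0,0,0,0,0],
    [0.75,0,0,0,0,0,0],
    [0.75,0,0,0,0,0,0],
    [0.75,0,0,-1,0,0,0],
  ],
)

```text
t: 22.75
tcp_pos: [0.4517, 0.2993, 0.0327]
tool_rot: [3.141, 0.002, 0.051]
wrist_force: [-0.6, 0.1, -0.2]
gripper_width: 0.0677
grip_force: 0.0
```

drive_tool(
  plan=[
    [0.75,0,0,-3,0,0,0],
    [0.75,0,0,-6,0,0,0],
    [0.75,0,0,-9,0,0,0],
    [0.75,0,0,-12,0,0,0],
    [0.75,0,0,-12,0,0,0],
  ],
)

```text
t: 23.17
tcp_pos: [0.4547, 0.3009, 0.1593]
tool_rot: [-3.138, -0.008, 0.051]
wrist_force: [0.5, -0.2, -0.1]
gripper_width: 0.0683
grip_force: 0.0
```

drive_tool(
  plan=[
    [0.75,3,3,0,0,0,0],
    [0.75,6,6,0,0,0,2],
    [0.75,8.5,8,0,0,0,2],
    [0.75,10.2,9.4,0,0,0,2],
    [0.75,10.2,9.4,0,0,0,2],
  ],
)

```text
t: 23.58
tcp_pos: [0.5624, 0.2082, 0.1537]
tool_rot: [3.141, -0.002, 0.013]
wrist_force: [-0.6, -1.1, 0.2]
gripper_width: 0.0681
grip_force: 0.0
```

drive_tool(
  plan=[
    [0.75,3,3,0,0,0,0],
    [0.75,6,6,0,0,0,1],
    [0.75,9,8,0,0,0,1],
    [0.75,10.5,9.1,0,0,0,1],
    [0.75,10.5,9.1,0,0,0,1],
  ],
)

```text
t: 24.0
tcp_pos: [0.6681, 0.1189, 0.1533]
tool_rot: [3.141, -0.002, -0.004]
wrist_force: [-1.5, 0.2, 0.6]
gripper_width: 0.0682
grip_force: 0.0
```

drive_tool(
  plan=[
    [0.75,0,0,2,0,0,0],
    [0.75,0,0,4.5,0,0,0],
    [0.75,0,0,6,0,0,0],
    [0.75,0,0,6,0,0,0],
    [0.75,0,0,6,0,0,0],
  ],
)

```text
t: 24.42
tcp_pos: [0.6645, 0.1221, 0.0932]
tool_rot: [3.142, 0.002, -0.001]
wrist_force: [-0.1, 0.2, 0.4]
gripper_width: 0.0687
grip_force: 0.0
```

Aligned with the blue bottle (666,122). I'll descend to about z=20 mm and grip.

drive_tool(
  plan=[
    [0.75,0.1,0,2,0,0,0],
    [0.75,0.1,0,4.5,0,0,0],
    [0.75,0.1,0,7.2,0,0,0],
    [0.75,0.1,0,7.2,0,0,0],
    [0.75,0.1,0,7.2,0,0,0],
  ],
)

```text
t: 24.83
tcp_pos: [0.6661, 0.1218, 0.0219]
tool_rot: [3.142, 0.001, -0.001]
wrist_force: [0.7, -0.7, 0.2]
gripper_width: 0.0685
grip_force: 0.0
```

drive_tool(
  plan=[
    [0,0,0,0,0,0,0],
    [0,0,0,0,0,0,0],
    [0,0,0,0,0,0,0],
    [0,0,0,0,0,0,0],
    [0,0,0,0,0,0,0],
  ],
)

```text
t: 25.25
tcp_pos: [0.667, 0.1217, 0.0223]
tool_rot: [-3.141, -0.002, -0.002]
wrist_force: [-1.7, -0.6, 10.4]
gripper_width: 0.0409
grip_force: 20.0
```

drive_tool(
  plan=[
    [0,0,0,0,0,0,0],
    [0,0,0,-1,0,0,0],
    [0,0,0,-4,0,0,0],
    [0,0,0,-8,0,0,0],
    [0,0,0,-8,0,0,0],
  ],
)

```text
t: 25.67
tcp_pos: [0.6701, 0.122, 0.109]
tool_rot: [-3.141, -0.01, -0.002]
wrist_force: [1.7, 0.1, 1.1]
gripper_width: 0.0412
grip_force: 20.0
```

drive_tool(
  plan=[
    [0,0,-1,-2,0,0,0],
    [0,-1,-4,-4,0,0,-2],
    [0,-2,-7,-5,0,0,-2],
    [0,-3.1,-9.2,-5,0,0,-2],
    [0,-3.1,-9.2,-5,0,0,-2],
  ],
)

```text
t: 26.08
tcp_pos: [0.634, 0.2177, 0.1528]
tool_rot: [-3.14, -0.001, 0.036]
wrist_force: [-0.4, 0.6, -1.6]
gripper_width: 0.0412
grip_force: 20.0
```

drive_tool(
  plan=[
    [0,-1,-3,0,0,0,0],
    [0,-2,-6,0,0,0,-1],
    [0,-2.9,-8,0,0,0,-1],
    [0,-2.9,-9.3,0,0,0,-1],
    [0,-2.9,-9.3,0,0,0,-1],
  ],
)

```text
t: 26.5
tcp_pos: [0.6031, 0.3078, 0.1516]
tool_rot: [-3.141, -0.0, 0.053]
wrist_force: [-0.4, -1.0, -0.7]
gripper_width: 0.0412
grip_force: 20.0
```

drive_tool(
  plan=[
    [0,0,0,3,0,0,0],
    [0,0,0,6,0,0,0],
    [0,0,0,8.5,0,0,0],
    [0,0,0,8.5,0,0,0],
    [0,0,0,8.5,0,0,0],
  ],
)

```text
t: 26.92
tcp_pos: [0.6035, 0.3045, 0.0658]
tool_rot: [3.141, 0.002, 0.05]
wrist_force: [0.2, -0.2, 0.2]
gripper_width: 0.0413
grip_force: 20.0
```

drive_tool(
  plan=[
    [0,0,-0.2,1,0,0,0],
    [0,0,-0.2,2.5,0,0,0],
    [0,0,-0.2,3.7,0,0,0],
    [0,0,-0.2,3.7,0,0,0],
    [0,0,-0.2,3.7,0,0,0],
  ],
)

```text
t: 27.33
tcp_pos: [0.6035, 0.3075, 0.0294]
tool_rot: [3.141, 0.0, 0.051]
wrist_force: [0.5, -0.4, -0.7]
gripper_width: 0.0412
grip_force: 20.0
```

drive_tool(
  plan=[
    [0.75,0,0,0,0,0,0],
    [0.75,0,0,0,0,0,0],
    [0.75,0,0,0,0,0,0],
    [0.75,0,0,0,0,0,0],
    [0.75,0,0,0,0,0,0],
  ],
)

```text
t: 27.75
tcp_pos: [0.6036, 0.3077, 0.0296]
tool_rot: [-3.141, -0.001, 0.051]
wrist_force: [0.4, 0.2, -0.2]
gripper_width: 0.0679
grip_force: 0.0
```

drive_tool(
  plan=[
    [0.75,0,0,-3,0,0,0],
    [0.75,0,0,-6,0,0,0],
    [0.75,0,0,-9,0,0,0],
    [0.75,0,0,-12,0,0,0],
    [0.75,0,0,-15,0,0,0],
  ],
)

```text
t: 28.17
tcp_pos: [0.6032, 0.3075, 0.1809]
tool_rot: [-3.142, -0.0, 0.051]
wrist_force: [0.5, 1.4, 0.4]
gripper_width: 0.0684
grip_force: 0.0
```

drive_tool(
  plan=[
    [0.75,-2,3,0,0,0,0],
    [0.75,-4,7,0,0,0,0],
    [0.75,-6,11,0,0,0,0],
    [0.75,-8,15,0,0,0,0],
    [0.75,-9,17,0,0,0,0],
  ],
)

```text
t: 28.58
tcp_pos: [0.5203, 0.1311, 0.1794]
tool_rot: [3.141, 0.0, 0.051]
wrist_force: [0.5, -0.3, 0.6]
gripper_width: 0.0684
grip_force: 0.0
```

```bash
python3 - <<'E'
from h import *
p,d=imaging.capture("top"); cv2.imwrite("pics/topf.png",p); c=imaging.calibration("top"); W=world(d,c)
p,_=imaging.capture("scene"); cv2.imwrite("pics/scenef.png",p)
f=lambda X:(c["intrinsics"]@(c["R"]@X+c["t"]))[:2]/(c["R"]@X+c["t"])[2]
for n,x,y,z in (("amber",.470,-.288,.066),("yellow",.544,-.306,.032),("tally",.528,.303,.032),("black",.452,.299,.032),("blue",.604,.307,.066),("red",.678,-.002,.062),("white",.431,.099,.028)):
    u,v=f(np.array([x,y,z])).astype(int); m=np.zeros(d.shape,np.uint8); sl=(slice(v-24,v+25),slice(u-24,u+25)); m[sl]=abs(W[sl][...,2]-z)<.007
    k,l,st,ce=cv2.connectedComponentsWithStats(m)
    i=1+np.argmax(st[1:,4]); vv,uu=np.nonzero(l==i); print(n,rect(np.c_[uu,vv],z,c),"z %.3f want %.3f std %.4f"%(np.median(W[l==i][:,2]),z,W[l==i][:,2].std()))
E
```

```text
amber c=(471,-288) size 37x36 long axis 42deg z 0.066 want 0.066 std 0.0019
yellow c=(545,-306) size 53x42 long axis -15deg z 0.032 want 0.032 std 0.0019Traceback (most recent call last):
  File "<stdin>", line 8, in <module>
    return _wrapfunc(a, 'argmax', axis=axis, out=out, **kwds)
    return bound(*args, **kwds)
ValueError: attempt to get argmax of an empty sequence
```

View pics/scenef.png

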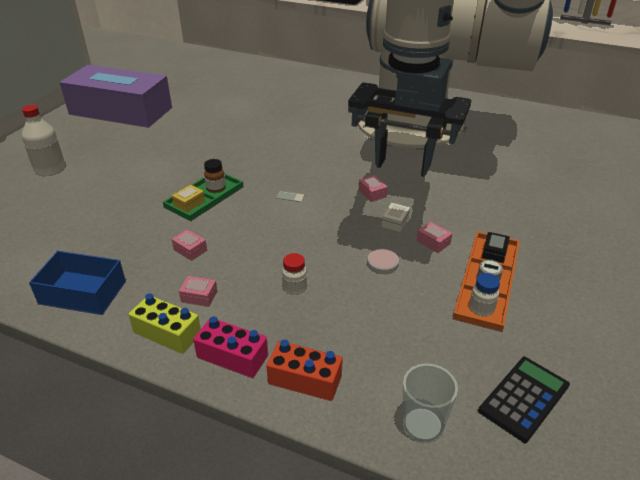

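View pics/topf.png

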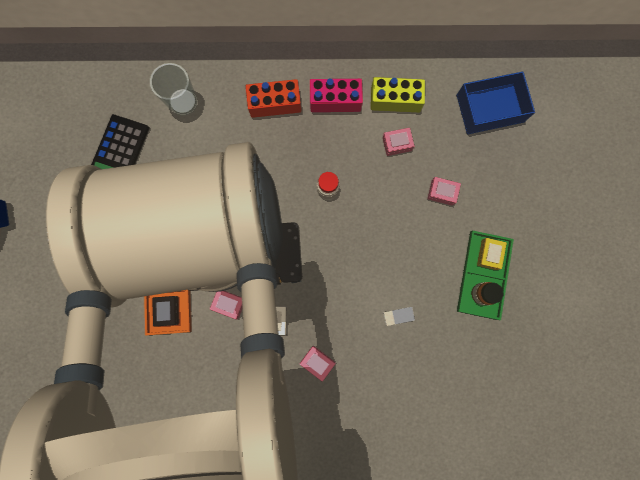

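In the scene view, the yellow box at (188,196) and the amber bottle at (214,175) are in the green tray. The black case at (497,245), the tally at (490,268) and the blue bottle at (487,292) are in the orange tray. The arm hides the orange tray from the top camera, so I'll check heights there from the scene depth.

```bash
python3 - <<'E'
from h import *
p,d=imaging.capture("scene"); c=imaging.calibration("scene"); W=world(d,c)
for n,x,y,z in (("tally",.528,.303,.032),("black",.452,.299,.032),("blue",.604,.307,.066),("red",.678,-.002,.062),("white",.431,.099,.028),("amber",.470,-.288,.066),("yellow",.544,-.306,.032)):
    m=(np.hypot(W[...,0]-x,W[...,1]-y)<.036)&(abs(W[...,2]-z)<.007)
    T=W[m]; q=T[T[:,2]>z-.003] 
    A=np.c_[q[:,:2]-q[:,:2].mean(0),np.ones(len(q))]; s=np.linalg.lstsq(A,q[:,2],rcond=None)[0]
    print(n,"xy",((q[:,:2].min(0)+q[:,:2].max(0))*500).round(),"z %.3f want %.3f n %d slope"%(np.median(q[:,2]),z,len(q)),s[:2].round(2))
s=monitor.sense(); print(s["t"],s["wrist_force"],s["joint_velocities"].round(3))
E
```

```text
tally xy [528. 305.] z 0.031 want 0.032 n 251 slope [0.02 0.  ]
black xy [454. 301.] z 0.031 want 0.032 n 370 slope [-0.   -0.01]
blue xy [604. 309.] z 0.065 want 0.066 n 260 slope [-0.    0.01]
red xy [680.   1.] z 0.061 want 0.062 n 229 slope [ 0.01 -0.01]
white xy [432. 103.] z 0.027 want 0.028 n 293 slope [-0.  0.]
amber xy [ 472. -286.] z 0.065 want 0.066 n 116 slope [0. 0.]
yellow xy [ 545. -304.] z 0.031 want 0.032 n 259 slope [0.   0.01]
28.7333 [ 0.28822785  0.66810417 -0.16032641] [ 0.043  0.025 -0.051  0.009  0.005  0.023]
```

All seven items are level, at the right height and in place.

```bash
python3 -c "
from bench import manip
print(manip.sign_off())"
```

```text
the job is handed in; nothing more can be done
None
```

The job is handed in: all five kit items measured upright on the floor of their own compartments in the correct trays, and the red-capped bottle and white case stayed where they were (judge's result not shown).

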